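# Crank the frame clamp shut

### The job

Take the crank (the one with the offset arm and upright knob, not the T-handle) out of the rack and seat its flat foot fully home in the slot of the frame clamp. Then use the crank to turn the clamp clockwise, seen from above, until the clamp arm lies straight across the walnut rail. Leave the crank standing in the slot and the T-handle in its rack.

Things in the scene. Friction and masses are not known exactly. Their poses are not given: they have to be found in the camera images.
- crank: Loose 0.5 kg steel crank, upright in a 60 mm high wooden rack. Origin: foot axis, underside of round collar (60 dia, 8 thick); z up. Below: flat foot 50 along x, 14 along y, 40 long, last 8 mm 40x8. Above: grip block, 32 along x, 18 along y (pinch across y), from 8 to 56 mm above origin; low bar (16 wide, 8 to 20 mm up) along -x to upright wooden knob at 98 mm, top at 56.
- socket (a point): Centre of the slot's mouth, level with the flat top of the clamp's steel head (56x92), 77 mm above the bench. Slot 28 along x, 64 along y, 49 deep, flared by 4 mm all round over the top 8. z up; x along the clamp arm (26 wide, reach 118). Turns with it. Crank goes in with its x along this y, either way round, with 7 mm and some 17 degrees play. Fully home: collar on the head, crank origin here.
- clamp (a joint): Turn of the clamp head and arm about the vertical, rad, growing clockwise seen from above: 0.05 to 0.4 at the start, 1.2 with the arm straight across the walnut rail, end stop at 1.35. Takes about 0.1 N m to turn and stays where it is left.
- t_handle: Bystander to leave in the rack: T-handled bar with a round 14 mm foot, in the other hole, 120 mm from the crank's. Origin: foot axis, underside of its 60 mm collar; z up. Wooden crossbar along x, 110 long, 22 thick, 60 mm above the origin.
Things that resemble listed ones, but are neither listed nor needed, are in the scene too. What is shaped like the crank but black or pink is not meant.

How it is judged (in metres and radians):
On the way, in this order (a step that is already met when the one before it is completed fails the run):
1. the crank is seated fully home in the clamp's slot (horizontal distance between crank and socket below 0.014 m and z of crank in the frame of socket below 0.01 m and angle between crank's own z axis and vertical below 0.17 rad), for 0.2 s.
2. the crank has turned the clamp arm across the rail, within about 11 degrees (value of joint clamp above 1 rad), for 0.2 s.
At the end, for the whole second after the job is handed in: The clamp joint is past 1.0 rad (straight across the rail is 1.2, the stop is 1.35), the crank stands in the slot at rest, its origin within 14 mm of the slot's centre sideways and less than 10 mm above its mouth, tilted less than 10 degrees, and the T-handle is within 30 mm of its start (all of step 1 and value of joint clamp above 1 rad and linear speed of crank below 0.03 m/s and distance of t_handle from where it was at the start of the episode below 0.03 m); the robot touches nothing.
It fails at once if the clamp is pushed by the gripper itself instead of through the crank (contact force between any of the fingers, the arm and clamp above 3 N).
It fails at once if the T-handle is taken out of the rack (distance of t_handle from where it was at the start of the episode above 0.03 m).
It also fails if it takes over 45 s, if anything falls off the work surface, if the arm or the gripper's body presses on something with over 40 N, if the wrist force passes 120 N, or if a joint passes its speed limit or range.

### The arm

A 6-joint arm with a two-finger parallel gripper is mounted at the origin on the work surface. World frame = base frame: x ahead of the robot, y to its left, z up, the work surface at z = 0. Lengths are in m, angles in degrees, forces in N, time in s.
With the tool pointing down it reaches from about 0.3 to 0.75 m from the base axis. Payload 8.5 kg.
Tool frame: the origin (TCP) lies midway between the tips of the shut fingers; the grasp point (between the pads) lies 19 mm behind it; z points along the fingers, y is the line along which they close (so a half turn about z gives the same grasp; the last joint's range is limited). The gripper opens to 85 mm and grips with 20 to 120 N. Pads are 22 mm wide; open, the fingers measure 114 mm over their backs; the gripper's body (76 mm by 85 mm) begins 54 mm behind the grasp point. The pads swing forward as they close: fully open they stand 13 mm farther back than shut.
Start: joints at [-12.336, 21.807, 74.336, -0, 83.858, -12.336], TCP at [0.55, 0, 0.231] pointing down, gripper open.
Joint ranges: [-178.18, 178.18], [-50.72, 133.34], [12.68, 142.11], [-81.47, 261.47], [9.98, 163.14], [-165.26, 165.26]. Speed limits (degrees/s): [136.94, 136.94, 180, 180, 180, 180].

### API

Orientations are given as [roll, pitch, yaw] about the fixed x, y, z axes, in that order (R = Rz(yaw) Ry(pitch) Rx(roll)).
In Python, from bench import readout, capture, get_calibration, job, spotter gives the robot as it stands. The module is installed in compiled form; this text tells all that it offers.
- The arm moves only by the tool arm_command, never from a script. Its argument "rows" is a list of rows, each an object with "rotation": the turn, a rotation vector about the tool's x, y, z in units of 5 degrees (1.0 is 5 degrees), a list of three; "dp": the shift along the tool's x, y, z in units of 25 mm (1.0 is 25 mm), a list of three; "hand": the closure in counts, from 0 (fully open) to 255 (shut). In form: [{"rotation": [wx, wy, wz], "dp": [dx, dy, dz], "hand": hand}, ...]. A call has 1 to 5 rows; each row is the pose to reach, as a shift and turn from the pose commanded when the call began, along the tool's axes at that moment; what a row does not reach only later rows make up. A row lasts 1/12 s, in which the tool goes at most 41.7 mm and 7.16 degrees, less where a joint would pass 70% of its speed; a pose out of reach is approached as far as the arm can. A call with a gripper value outside its range is refused whole. The fingers move at their own pace and stop on an object; "newtons" is the grip in N (left out, the last holds). Time passes only in rows, so rows that repeat a pose let the fingers close. It gives the time, the measured TCP pose, the force, the opening and the grip force at its end, in the units of the state.
- readout.sense(): the state, without advancing time (a new reading comes with each control period).
- capture(name): name is "scene" or "side" or "wrist"; returns (picture, depth): 384x512x3 uint8, red, green, blue; 384x512 float32, m along the optical axis (not along the pixel's ray), 0 where there is no reading.
- get_calibration(name): a dict with "intrinsics" (3x3 intrinsics, pixels), "xyz" and "attitude" of the camera in the world. Camera axes: x right, y down, z forward; pixel columns grow to the right and rows downward; lengths in m; the calibration is good to about 2 mm. The wrist camera is an equidistant fisheye: a pixel r from the principal point sees the ray r / f radians off the axis. A picture is of the moment at which its call begins: read the wrist's pose just before it. get_calibration takes no time and is no camera call; for the wrist camera it gives the pose at the moment of the call.
- job.finish_job(): hands the job in; it is judged then, once.
Trained networks look in the newest picture that a camera, given by its name, has taken for a name from the list of things; names that differ only in an ending like _2 or _b are one class to them, and where a whole thing is asked for, a point or a joint stands for the part that bears it (a point fixed in the world has none). Each returns a list of dicts, best first, with "p" (0 to 1); they miss things now and then, are a little off and sometimes report something else, mostly with a low value. They report only what shows in the picture. A call takes as long as a camera call. They do not tell look-alikes from the thing itself.
- spotter.boxes_of(query, camera): "rect" ([left, top, right, bottom] in pixels, round what is visible of it).
The state is a dict: "clock": time; "q": joint angles; "dq": joint speeds; "joint_torque": joint torques, N m; "position": TCP position; "eef_rot": TCP orientation; "ft_force": force on the tool from outside, world axes, zero at the start; "moment": the same for the moment, N m; "finger_gap": opening from 0.0 (shut) to 1.0 (fully open); "gripper_force": force on a finger pad.
Only numpy, scipy, OpenCV 4.12 (cv2) and the standard library are available. Lean on these libraries where they do the work, as an engineer would, in place of code of your own. Each camera call takes 0.05 s, during which the arm holds its last target. There are 200 camera calls.

## Working session

There is one attempt and no reset: what is moved stays moved. The work goes in short steps, Python scripts to look and compute and a tool call to move; the robot and the scene stay as the last step left them, time stands still between calls to the robot, and variables do not carry over. Pictures are saved under pics/ and viewed, at most 10 in all, crops included, and the job is handed in when it is done.

Besides the shell and the picture viewer there is one more tool, called after "Request:" as name(argument=value, ...) on one line, values as JSON. arm_command: Moves the arm, as the interface text tells. Its arguments: {"type":"object","properties":{"rows":{"type":"array"},"newtons":{"type":"number"}},"required":["rows"]}

```bash
mkdir -p pics
cat > h.py <<'E'
import numpy as np, cv2
from scipy.spatial.transform import Rotation as R
from bench import readout, capture, get_calibration, job, spotter
def rot(a):
    a=np.array(a,float)
    return a if a.shape==(3,3) else R.from_euler('xyz',a,degrees=True).as_matrix()
def cloud(cam,d):
    c=get_calibration(cam);K=np.array(c['intrinsics']);v,u=np.mgrid[:d.shape[0],:d.shape[1]]
    P=np.stack([(u-K[0,2])/K[0,0]*d,(v-K[1,2])/K[1,1]*d,d],-1)
    return P@rot(c['attitude']).T+np.array(c['xyz'])
E
python3 - <<'E'
from h import *
print(readout.sense()); 
for n in['scene','side','wrist']:
    c=get_calibration(n);print(n,c)
    p,d=capture(n);cv2.imwrite(f'pics/{n}0.png',p[:,:,::-1]);np.save(n+'_d.npy',d);np.save(n+'_p.npy',p)
    for q in['crank','socket','t_handle']:
        for b in spotter.boxes_of(q,n)[:4]:
            print(n,q,np.round(b['rect']),round(b['p'],2))
a=cv2.imread('pics/scene0.png');b=cv2.imread('pics/side0.png')
E
```

```text
{'clock': 0.0, 'q': array([-1.23364356e+01,  2.18402710e+01,  7.43850070e+01,  9.21983513e-04,
        8.38598522e+01, -1.23359080e+01]), 'dq': array([-0.02685146,  0.09565203, -0.04367864,  0.03750719, -0.04698485,
       -0.05524152]), 'joint_torque': array([-1.00240642e-03, -4.48466885e+01, -2.31285810e+01, -2.87182611e-04,
        4.73836102e-03,  1.77242771e-05]), 'position': array([5.49697591e-01, 6.17385721e-05, 2.30717041e-01]), 'eef_rot': array([-1.79917031e+02, -1.90828142e-02,  8.99993592e+01]), 'ft_force': array([0.3023866 , 0.16108135, 0.57968976]), 'moment': array([0.04070915, 0.0089754 , 0.02721116]), 'gripper_force': 0.0, 'finger_gap': 1.0000581111319178}
scene {'intrinsics': array([[477.178365  ,   0.        , 251.35409309],
       [  0.        , 477.178365  , 184.37661116],
       [  0.        ,   0.        ,   1.        ]]), 'xyz': array([1.20057217, 0.81383327, 0.8099855 ]), 'attitude': array([-126.07925874,    0.63746591,  129.52991405])}
scene crank [225. 166. 270. 206.] 0.98
scene crank [369. 197. 409. 258.] 0.82
scene crank [310. 172. 333. 212.] 0.57
scene soc
[... 198 characters left out ...]
    [  0.        ,   0.        ,   1.        ]]), 'xyz': array([0.09305536, 0.79812488, 0.74602478]), 'attitude': array([-132.20563508,   -0.73333926, -150.59864626])}
side crank [201. 292. 259. 343.] 0.96
side crank [236. 173. 281. 210.] 0.84
side crank [245. 237. 299. 267.] 0.82
side socket [270. 134. 314. 163.] 0.59
side t_handle [203. 188. 235. 227.] 0.96
wrist {'intrinsics': array([[297.31863964,   0.        , 250.19404892],
       [  0.        , 297.31863964, 191.88297038],
       [  0.        ,   0.        ,   1.        ]]), 'xyz': array([0.54941682, 0.07721032, 0.3740927 ]), 'attitude': array([ 1.62352058e+02, -2.70281735e-02, -1.82472696e-02])}
wrist crank [ 78.   2. 214.  47.] 0.87
```

View pics/scene0.png

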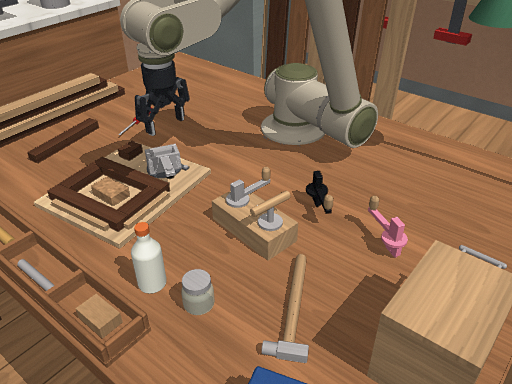

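View pics/side0.png

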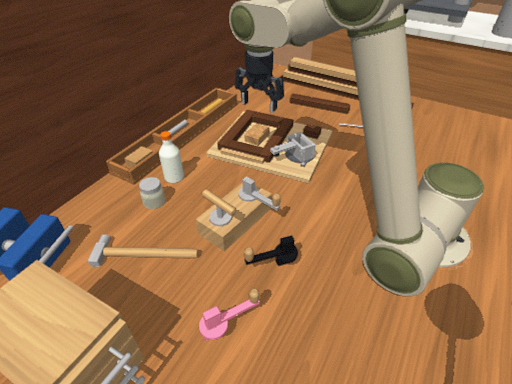

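The scene view shows the crank at about (240,190) in the rack, the T-handle at (270,212) and the clamp head at (163,160). The side view shows the crank at (255,190) and the clamp at (295,148). Next I'll combine both clouds into top-down maps.

Run:
```python
from h import *
C=[];col=[]
for n in['scene','side']:
    d=np.load(n+'_d.npy');p=np.load(n+'_p.npy');P=cloud(n,d)
    for b,nm in [((225,166,270,206),'crank'),((144,146,179,177),'socket')] if n=='scene' else [((236,173,281,210),'crank'),((270,134,314,163),'socket')]:
        Q=P[b[1]:b[3],b[0]:b[2]].reshape(-1,3);print(n,nm,np.median(Q,0).round(3), Q[:,2].max().round(3), np.histogram(Q[:,2],np.arange(0,.2,.01))[0])
    m=d>0;C.append(P[m]);col.append(p[m])
def topmap(C,col,x0,x1,y0,y1,s,zmin,zmax):
    W=int((y1-y0)*s);H=int((x1-x0)*s);im=np.zeros((H,W,3),np.uint8)
    k=(C[:,2]>zmin)&(C[:,2]<zmax);c=C[k];cc=col[k];o=np.argsort(c[:,2]);c=c[o];cc=cc[o]
    for q,a in zip(c,cc):
        u=int((y1-q[1])*s);v=int((x1-q[0])*s)
        if 2<=u<W-2 and 2<=v<H-2: im[v-2:v+3,u-2:u+3]=a[::-1]
    return im
rows=[]
for a,b in zip(C,col):
    rows.append(topmap(a,b,.3,.7,-.15,.35,780,.02,.16))
im=np.hstack(rows);print(im.shape);cv2.imwrite('pics/top.png',cv2.resize(im,(780,312)))
for n,a,b in zip('ab',C,col):cv2.imwrite(f'pics/top{n}.png',topmap(a,b,.3,.7,-.15,.35,1400,.02,.16))
```

```text
scene crank [0.397 0.159 0.058] 0.81 [175   0   0   0   0 143 232 190  80  68  69 102  39  11   0   0   0   0
   0]
scene socket [ 0.489 -0.129  0.064] 0.81 [  2 102 116  60  87  99 165 412  16   0   0   0   0   0   0   0   0   0
   0]
side crank [0.476 0.167 0.057] 0.746 [ 43  12  10  14  24 356 164 176  46  53  61  82   0   0   0   0   0   0
   0]
side socket [ 0.485 -0.113  0.045] 0.746 [  0 277 162  84 206  91 137 307   8   0   0   0   0   0   0   0   0   0
   0]
(312, 780, 3)
```

View pics/top.png

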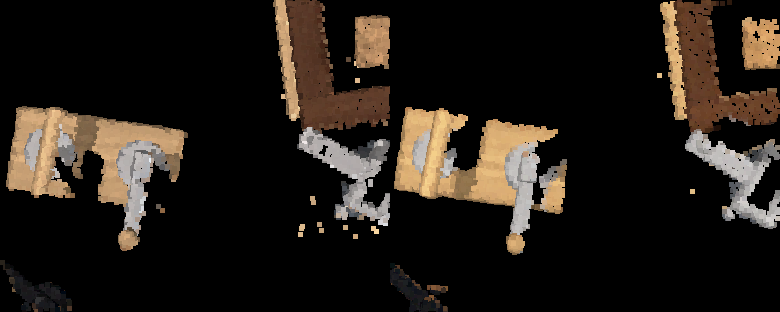

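The top-down maps show the crank block at about x .495, y .173 with its knob towards the robot. The clamp arm points to +y and slightly +x from its head. Now I'll measure both precisely.

Run:
```python
from h import *
for n in['scene','side']:
    d=np.load(n+'_d.npy');p=np.load(n+'_p.npy').astype(int);P=cloud(n,d)
    def sel(x0,x1,y0,y1,z0,z1):
        m=(P[...,0]>x0)&(P[...,0]<x1)&(P[...,1]>y0)&(P[...,1]<y1)&(P[...,2]>z0)&(P[...,2]<z1)&(d>0)
        return m
    def rect(m,t):
        Q=P[m]; r=cv2.minAreaRect((Q[:,:2]*1000).astype(np.float32)); print(n,t,len(Q),'c',np.round(r[0],1),'size',np.round(r[1],1),'ang',round(r[2],1),'z',np.percentile(Q[:,2],[5,50,95]).round(4))
    grey=(abs(p[...,0]-p[...,2])<25)
    rect(sel(.46,.54,.13,.21,.108,.125)&grey,'block top')
    m=sel(.36,.44,.13,.23,.1,.125);rect(m,'knob')
    rect(sel(.44,.56,.12,.22,.062,.072)&grey,'collar')
    Q=P[sel(.40,.48,.13,.22,.072,.086)&grey]
    mm=sel(.38,.62,-.25,0,.070,.084)&grey;rect(mm,'headtop')
    mm=sel(.38,.62,-.25,0,.03,.1);Q=P[mm];print(np.histogram(Q[:,2],np.arange(.03,.1,.005)))
ims=[]
for n,b in(('scene',(130,130,200,190)),('side',(255,115,335,175))):
    im=cv2.imread(f'pics/{n}0.png')[b[1]:b[3],b[0]:b[2]];ims.append(cv2.resize(im,(400,340),interpolation=cv2.INTER_CUBIC))
cv2.imwrite('pics/clamp.png',np.hstack(ims))
```

```text
scene block top 76 c [488.1 168.8] size [18.7 32.7] ang 73.5 z [0.1087 0.1136 0.1163]
scene knob 57 c [393.5 185.4] size [18.8 18.2] ang 38.5 z [0.1022 0.1097 0.1157]
scene collar 200 c [485.2 175.3] size [55.9 71.5] ang 44.5 z [0.0638 0.0667 0.0705]
scene headtop 435 c [ 487.8 -103. ] size [151.5  90.9] ang 59.9 z [0.0712 0.0747 0.0791]
(array([212, 144, 265, 677,  55,  72,  67, 100, 240, 187,  16,   0,   0,
         0]), array([0.03 , 0.035, 0.04 , 0.045, 0.05 , 0.055, 0.06 , 0.065, 0.07 ,
       0.075, 0.08 , 0.085, 0.09 , 0.095, 0.1  ]))
side block top 59 c [484.9 172.1] size [17.9 31.4] ang 76.3 z [0.1087 0.1127 0.1151]
side knob 55 c [388.2 189. ] size [18.9 17.2] ang 28.1 z [0.1012 0.1098 0.115 ]
side collar 128 c [481.1 174.8] size [57.9 52.7] ang 45.9 z [0.0636 0.0657 0.07  ]
side headtop 321 c [483.5 -97.9] size [146.   95.2] ang 61.3 z [0.0707 0.0741 0.0766]
(array([129,  93, 303, 283,  48,  46,  60,  78, 253,  65,   8,   0,   0,
         0]), array([0.03 , 0.035, 0.04 , 0.045, 0.05 , 0.055, 0.06 , 0.065, 0.07 ,
       0.075, 0.08 , 0.085, 0.09 , 0.095, 0.1  ]))
```

View pics/clamp.png

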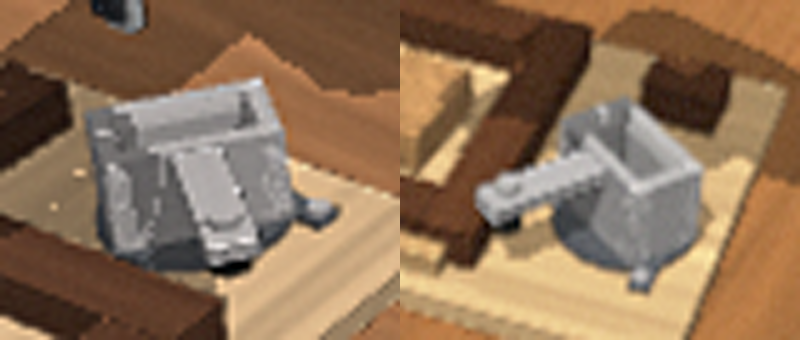

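The crank is at about (.487,.170) with yaw −10.5°. The socket is at about (.464,−.140), with the arm pointing to yaw +60°. I'll move above the crank and turn the tool to yaw 170°.

Request:
arm_command(rows=[{"rotation":[0,0,-1.4],"dp":[1.36,-0.5,0],"hand":0},{"rotation":[0,0,-2.8],"dp":[2.72,-1.0,0],"hand":0},{"rotation":[0,0,-4.2],"dp":[4.08,-1.5,0],"hand":0},{"rotation":[0,0,-5.6],"dp":[5.44,-2.0,0],"hand":0},{"rotation":[0,0,-7.0],"dp":[6.8,-2.5,0],"hand":0}])

```text
clock: 1.02
position: [0.4867, 0.1714, 0.2314]
eef_rot: [180.0, 0.0, 125.3]
ft_force: [1.0, 0.4, -0.0]
finger_gap: 0.997
gripper_force: 0.0
```

Request:
arm_command(rows=[{"rotation":[0,0,-1.4],"dp":[0,0,0],"hand":0},{"rotation":[0,0,-2.8],"dp":[0,0,0],"hand":0},{"rotation":[0,0,-4.2],"dp":[0,0,0],"hand":0},{"rotation":[0,0,-5.6],"dp":[0,0,0],"hand":0},{"rotation":[0,0,-7.0],"dp":[0,0,0],"hand":0}])

```text
clock: 1.43
position: [0.4874, 0.1701, 0.2314]
eef_rot: [180.0, 0.0, 160.4]
ft_force: [0.0, 0.9, 0.0]
finger_gap: 1.0
gripper_force: 0.0
```

Request:
arm_command(rows=[{"rotation":[0,0,-1],"dp":[0,0,0],"hand":0},{"rotation":[0,0,-1.9],"dp":[0,0,0],"hand":0},{"rotation":[0,0,-1.9],"dp":[0,0,0],"hand":0}])

```text
clock: 1.68
position: [0.4875, 0.17, 0.2314]
eef_rot: [-180.0, 0.0, 169.7]
ft_force: [-0.2, -0.2, 0.4]
finger_gap: 0.995
gripper_force: 0.0
```

```bash
cat >> h.py <<'E'
def wcloud(d,c):
    K=np.array(c['intrinsics']);v,u=np.mgrid[:d.shape[0],:d.shape[1]]
    a=(u-K[0,2])/K[0,0];b=(v-K[1,2])/K[1,1];r=np.hypot(a,b)+1e-9
    t=np.tan(r)/r
    P=np.stack([a*t*d,b*t*d,d],-1);P[r>1.4]=0
    return P@rot(c['attitude']).T+np.array(c['xyz'])
def rect(Q,t=''):
    r=cv2.minAreaRect((Q[:,:2]*1000).astype(np.float32)); print(t,len(Q),'c',np.round(r[0],1),'size',np.round(r[1],1),'ang',round(r[2],1),'z',np.percentile(Q[:,2],[5,50,95]).round(4))
E
python3 - <<'E'
from h import *
c=get_calibration('wrist');p,d=capture('wrist');cv2.imwrite('pics/w1.png',p[:,:,::-1]);P=wcloud(d,c);p=p.astype(int)
g=(abs(p[...,0]-p[...,2])<30)&(d>0)
def sel(x0,x1,y0,y1,z0,z1):
    return (P[...,0]>x0)&(P[...,0]<x1)&(P[...,1]>y0)&(P[...,1]<y1)&(P[...,2]>z0)&(P[...,2]<z1)
Q=P[sel(.455,.52,.14,.2,.108,.125)&g];rect(Q,'block')
Q=P[sel(.36,.43,.14,.23,.1,.125)];len(Q) and rect(Q,'knob')
Q=P[sel(.42,.465,.13,.22,.072,.088)&g];len(Q) and rect(Q,'bar')
E
```

```text
block 683 c [484.7 167.6] size [17.5 31.6] ang 79.4 z [0.1139 0.116  0.1172]
knob 488 c [389.5 182.9] size [21.1 21.3] ang 79.5 z [0.1073 0.1148 0.1171]
bar 710 c [442.7 174. ] size [15.8 46.7] ang 81.9 z [0.0789 0.0803 0.0814]
```

View pics/w1.png

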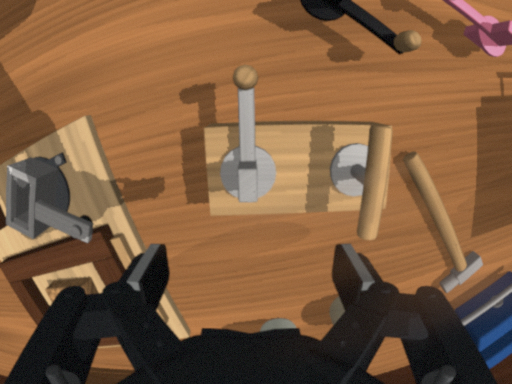

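The wrist view shows the crank block at (248,180), its knob at (245,77), and the T-handle to the right at (372,180). The view agrees with the measurement, so I'll descend and grasp.

Request:
arm_command(rows=[{"rotation":[0,0,-0.1],"dp":[0.09,-0.11,1.2],"hand":0},{"rotation":[0,0,-0.1],"dp":[0.09,-0.11,2.4],"hand":0},{"rotation":[0,0,-0.1],"dp":[0.09,-0.11,3.6],"hand":0},{"rotation":[0,0,-0.1],"dp":[0.09,-0.11,4.8],"hand":0},{"rotation":[0,0,-0.1],"dp":[0.09,-0.11,6.0],"hand":0}])

```text
clock: 2.15
position: [0.4847, 0.1677, 0.0802]
eef_rot: [180.0, 0.0, 169.8]
ft_force: [0.6, -0.1, 0.3]
finger_gap: 0.997
gripper_force: 0.0
```

Request:
arm_command(rows=[{"rotation":[0,0,0],"dp":[0,0,0],"hand":0},{"rotation":[0,0,0],"dp":[0,0,0],"hand":255},{"rotation":[0,0,0],"dp":[0,0,0],"hand":255},{"rotation":[0,0,0],"dp":[0,0,0],"hand":255},{"rotation":[0,0,0],"dp":[0,0,0],"hand":255}], newtons=80)

```text
clock: 2.57
position: [0.4856, 0.1678, 0.0829]
eef_rot: [180.0, 0.2, 170.0]
ft_force: [-0.1, 0.1, -0.1]
finger_gap: 0.457
gripper_force: 0.0
```

Request:
arm_command(rows=[{"rotation":[0,0,0],"dp":[0,0,0],"hand":255},{"rotation":[0,0,0],"dp":[0,0,0],"hand":255},{"rotation":[0,0,0],"dp":[0,0,0],"hand":255},{"rotation":[0,0,0],"dp":[0,0,0],"hand":255},{"rotation":[0,0,0],"dp":[0,0,0],"hand":255}])

```text
clock: 2.98
position: [0.4853, 0.1678, 0.0824]
eef_rot: [180.0, 0.1, 170.0]
ft_force: [-0.8, -0.2, 6.8]
finger_gap: 0.195
gripper_force: 79.4
```

Request:
arm_command(rows=[{"rotation":[0,0,0],"dp":[0,0,-0.5],"hand":255},{"rotation":[0,0,0],"dp":[0,0,-1.3],"hand":255},{"rotation":[0,0,0],"dp":[0,0,-2.2],"hand":255},{"rotation":[0,0,0],"dp":[0,0,-3.2],"hand":255},{"rotation":[0,0,0],"dp":[0,0,-4.0],"hand":255}])

```text
clock: 3.4
position: [0.4844, 0.1677, 0.1826]
eef_rot: [-180.0, -0.0, 170.0]
ft_force: [0.5, -0.3, -5.2]
finger_gap: 0.202
gripper_force: 78.5
```

Run:
```python
from h import *
s=readout.sense();print(s['position'],s['eef_rot'],s['ft_force'],s['gripper_force'])
c=get_calibration('wrist');p,d=capture('wrist');P=wcloud(d,c);p=p.astype(int)
g=(abs(p[...,0]-p[...,2])<30)&(d>0)
def sel(x0,x1,y0,y1,z0,z1):
    return (P[...,0]>x0)&(P[...,0]<x1)&(P[...,1]>y0)&(P[...,1]<y1)&(P[...,2]>z0)&(P[...,2]<z1)
for z in((.072,.083),(.068,.085)):
    Q=P[sel(.38,.62,-.25,0,*z)&g];len(Q) and rect(Q,'head+arm')
im=p.astype(np.uint8)[:,:,::-1]
cv2.imwrite('pics/w2.png',im)
```

```text
[0.484448   0.16769712 0.18262929] [-1.79997796e+02 -1.37524426e-02  1.69992215e+02] [ 0.47868186 -0.25419566 -5.18598294] 78.52531671524048
head+arm 1855 c [493.9 -91.9] size [119.1  92.4] ang 57.1 z [0.0732 0.0774 0.0788]
head+arm 2272 c [491.2 -92.9] size [123.3  92.3] ang 59.1 z [0.0696 0.0772 0.0821]
```

View pics/w2.png

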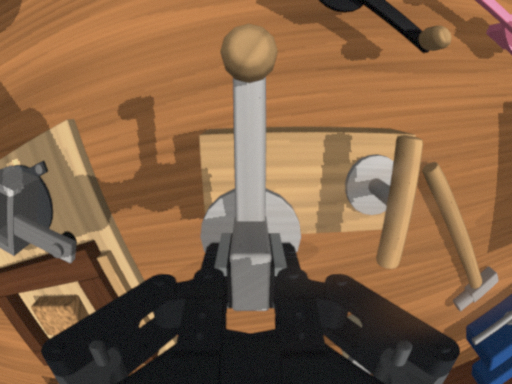

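The wrist view shows the crank held upright, with the collar at (250,230) and the knob at (249,52). The clamp is cut off at the left edge, so I'll move part way and measure again.

Request:
arm_command(rows=[{"rotation":[0,0,0.6],"dp":[-0.1,-1.0,0],"hand":255},{"rotation":[0,0,1.4],"dp":[-0.3,-2.4,0],"hand":255},{"rotation":[0,0,2.4],"dp":[-0.5,-3.8,0],"hand":255},{"rotation":[0,0,3.3],"dp":[-0.65,-5.2,0],"hand":255},{"rotation":[0,0,4.0],"dp":[-0.8,-6.2,0],"hand":255}])

```text
clock: 3.87
position: [0.4765, 0.0094, 0.1802]
eef_rot: [-179.9, -0.1, 149.7]
ft_force: [0.7, 0.1, -5.2]
finger_gap: 0.201
gripper_force: 79.6
```

Request:
arm_command(rows=[{"rotation":[0,0,0],"dp":[0,0,0],"hand":255},{"rotation":[0,0,0],"dp":[0,0,0],"hand":255}])

```text
clock: 4.03
position: [0.477, 0.0107, 0.1804]
eef_rot: [-180.0, -0.1, 149.9]
ft_force: [0.4, 0.6, -6.0]
finger_gap: 0.198
gripper_force: 79.8
```

```bash
cat > look.py <<'E'
from h import *
s=readout.sense();print(s['position'],s['eef_rot'],s['ft_force'],s['gripper_force'])
c=get_calibration('wrist');p,d=capture('wrist');P=wcloud(d,c);np.savez('w.npz',P=P,p=p,d=d);p=p.astype(int)
g=(abs(p[...,0]-p[...,2])<30)&(d>0)
def sel(x0,x1,y0,y1,z0,z1):
    return (P[...,0]>x0)&(P[...,0]<x1)&(P[...,1]>y0)&(P[...,1]<y1)&(P[...,2]>z0)&(P[...,2]<z1)
Q=P[sel(.38,.62,-.25,-.03,.073,.082)&g];len(Q) and rect(Q,'head+arm')
# template: head rim 56x92 minus slot(36x72)
T=Q[:,:2]*1000
from scipy.optimize import minimize
def cost(v):
    a=np.radians(v[2]);q=(T-v[:2])@np.array([[np.cos(a),-np.sin(a)],[np.sin(a),np.cos(a)]])
    x,y=q[:,0],q[:,1]
    inh=(abs(x)<28)&(abs(y)<46)&~((abs(x)<17)&(abs(y)<35)); ina=(x>28)&(x<118)&(abs(y)<13)
    return -(inh|ina).mean()+.0005*0
best=min(((cost((x,y,a)),x,y,a) for x in range(448,482,2) for y in range(-158,-122,2) for a in range(48,74,2)))
f=[t for x in np.arange(best[1]-3,best[1]+3.1,1) for y in np.arange(best[2]-3,best[2]+3.1,1) for a in np.arange(best[3]-3,best[3]+3.1,1) for t in[(cost((x,y,a)),x,y,a)]]
f=np.array(f);m=f[f[:,0]<=f[:,0].min()+.01];print('socket',m[:,0].min(),m[:,1:].mean(0),m[:,1:].std(0),len(m))
cv2.imwrite('pics/w3.png',p.astype(np.uint8)[:,:,::-1])
E
python3 look.py
```

```text
[0.47702596 0.01068821 0.18037132] [-1.79979986e+02 -1.06177833e-01  1.49863284e+02] [ 0.38145019  0.55032884 -6.0403594 ] 79.80847120285034
head+arm 3751 c [ 479.5 -113.2] size [124.1  92.7] ang 60.0 z [0.0742 0.0773 0.0784]
socket -0.9562783257797921 [ 462.5 -141.    59.5] [0.5 0.  0.5] 2
```

View pics/w3.png

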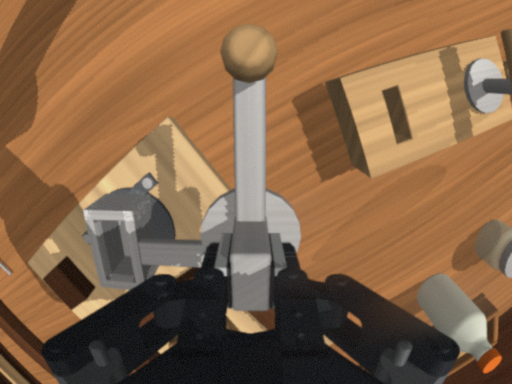

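The crank hangs at (250,250) and the slot is in clear view at (122,245). The fit gives the socket at (.4625,−.1415) with yaw 59.7°, so the crank is already aligned. I'll move it above the slot.

Request:
arm_command(rows=[{"rotation":[0,0,0],"dp":[-0.4,-0.8,0],"hand":255},{"rotation":[0,0,0],"dp":[-1.0,-2.1,0],"hand":255},{"rotation":[0,0,0],"dp":[-1.6,-3.5,0],"hand":255},{"rotation":[0,0,0],"dp":[-2.2,-4.8,0],"hand":255},{"rotation":[0,0,0],"dp":[-2.55,-5.56,0],"hand":255}])

```text
clock: 4.5
position: [0.4631, -0.1424, 0.1809]
eef_rot: [-180.0, -0.0, 150.0]
ft_force: [0.1, 0.5, -4.9]
finger_gap: 0.194
gripper_force: 80.4
```

Request:
arm_command(rows=[{"rotation":[0,0,0],"dp":[0,0,0],"hand":255},{"rotation":[0,0,0],"dp":[0,0,0],"hand":255}])

```text
clock: 4.67
position: [0.4632, -0.1404, 0.1808]
eef_rot: [180.0, -0.1, 150.0]
ft_force: [0.4, 0.9, -5.6]
finger_gap: 0.194
gripper_force: 80.5
```

Run:
```python
from h import *
s=readout.sense();print(s['position'],s['eef_rot'],s['q'],s['ft_force'])
c=get_calibration('wrist');p,d=capture('wrist');P=wcloud(d,c);z=P[...,2];x,y=P[...,0],P[...,1]
zo=s['position'][2]-.0225
pos=s['position']
m=(d>0)&(abs(z-zo-.056)<.006)&(np.hypot(x-pos[0],y-pos[1])>.07)&(np.hypot(x-pos[0],y-pos[1])<.13);
if m.any(): rect(P[m],'knob')
m=(d>0)&(abs(z-zo-.008)<.003)&(np.hypot(x-pos[0],y-pos[1])<.04)
rect(P[m],'collar')
```

```text
[ 0.46320648 -0.14036913  0.18076478] [ 1.79975989e+02 -6.62451567e-02  1.49991371e+02] [-3.09211535e+01  1.79558610e+01  8.93660046e+01  2.40347873e-02
  7.27447549e+01 -9.09196529e+01] [ 0.39256747  0.90657661 -5.60343316]
knob 2303 c [378.3 -92.7] size [20.6 21.1] ang 76.7 z [0.2092 0.2136 0.2155]
collar 2591 c [ 455.1 -136.1] size [59.4 39.8] ang 59.2 z [0.1654 0.1665 0.1675]
```

Request:
arm_command(rows=[{"rotation":[0,0,0],"dp":[0,0,0.6],"hand":255},{"rotation":[0,0,0],"dp":[0,0,1.2],"hand":255},{"rotation":[0,0,0],"dp":[0,0,1.6],"hand":255},{"rotation":[0,0,0],"dp":[0,0,1.9],"hand":255},{"rotation":[0,0,0],"dp":[0,0,2.1],"hand":255}])

```text
clock: 5.13
position: [0.4632, -0.1392, 0.128]
eef_rot: [180.0, -0.1, 150.1]
ft_force: [0.2, 0.4, -5.0]
finger_gap: 0.196
gripper_force: 80.5
```

Request:
arm_command(rows=[{"rotation":[0,0,0],"dp":[0,0,0.3],"hand":255},{"rotation":[0,0,0],"dp":[0,0,0.55],"hand":255},{"rotation":[0,0,0],"dp":[0,0,0.8],"hand":255},{"rotation":[0,0,0],"dp":[0,0,0.95],"hand":255},{"rotation":[0,0,0],"dp":[0,0,1.05],"hand":255}])

```text
clock: 5.55
position: [0.4632, -0.1406, 0.1021]
eef_rot: [-180.0, -0.0, 150.0]
ft_force: [0.4, 0.9, -4.6]
finger_gap: 0.198
gripper_force: 80.5
```

Request:
arm_command(rows=[{"rotation":[0,0,0],"dp":[0,0,0.03],"hand":255},{"rotation":[0,0,0],"dp":[0,0,0.06],"hand":255},{"rotation":[0,0,0],"dp":[0,0,0.08],"hand":255}])

```text
clock: 5.8
position: [0.4634, -0.1408, 0.1007]
eef_rot: [180.0, 0.0, 150.0]
ft_force: [0.2, 0.1, -5.9]
finger_gap: 0.2
gripper_force: 80.5
```

The crank is seated about 1 mm above the collar contact, with no side load. Now I'll turn it clockwise.

Request:
arm_command(rows=[{"rotation":[0,0,0.7],"dp":[0,0,0],"hand":255},{"rotation":[0,0,1.6],"dp":[0,0,0],"hand":255},{"rotation":[0,0,2.5],"dp":[0,0,0],"hand":255},{"rotation":[0,0,3.4],"dp":[0,0,0],"hand":255},{"rotation":[0,0,4.2],"dp":[0,0,0],"hand":255}])

```text
clock: 6.22
position: [0.4628, -0.141, 0.1008]
eef_rot: [-179.9, -0.0, 128.8]
ft_force: [-2.3, -1.8, -3.7]
finger_gap: 0.198
gripper_force: 80.7
```

Request:
arm_command(rows=[{"rotation":[0,0,0.9],"dp":[0,0,0],"hand":255},{"rotation":[0,0,1.8],"dp":[0,0,0],"hand":255},{"rotation":[0,0,2.7],"dp":[0,0,0],"hand":255},{"rotation":[0,0,3.6],"dp":[0,0,0],"hand":255},{"rotation":[0,0,4.4],"dp":[0,0,0],"hand":255}])

```text
clock: 6.63
position: [0.4631, -0.1409, 0.1008]
eef_rot: [-180.0, 0.0, 106.8]
ft_force: [-1.5, -0.6, -4.5]
finger_gap: 0.199
gripper_force: 80.6
```

```bash
cat > arm.py <<'E'
from h import *
s=readout.sense();print(s['clock'],s['position'],s['eef_rot'],s['ft_force'],s['moment'],s['q'][5])
ims=[]
for n in['scene','side']:
    p,d=capture(n);P=cloud(n,d);x,y,z=P[...,0],P[...,1],P[...,2];pi=p.astype(int)
    g=(abs(pi[...,0]-pi[...,2])<30)&(pi.sum(-1)>200)
    r=np.hypot(x-.463,y+.141)
    m=g&(d>0)&(z>.05)&(z<.082)&(r>.06)&(r<.122)&(x>.44)
    Q=P[m];print(n,len(Q));
    if len(Q)>5:
        e=np.degrees(np.arctan2(Q[:,1]+.141,Q[:,0]-.463));print(' arm yaw',np.percentile(e,[10,50,90]).round(1))
    w=(d>0)&(z>.02)&(z<.065)&(pi.sum(-1)<190)&(pi[...,0]>pi[...,2]+12)&(x>.4)&(x<.8)&(abs(y+.1)<.25)
    if w.sum()>50: rect(P[w],' walnut')
    v,u=(190,160) if n=='scene' else (150,290)
    ims.append(cv2.resize(p[max(0,v-80):v+70,u-100:u+100,::-1],(400,300),interpolation=cv2.INTER_CUBIC))
cv2.imwrite('pics/arm%d.png'%int(s['clock']*100),np.hstack(ims));print(int(s['clock']*100))
E
python3 arm.py
```

```text
6.6333 [ 0.46305133 -0.14086459  0.10081787] [-1.79973732e+02  2.53245034e-02  1.06794800e+02] [-1.49068056 -0.63422612 -4.51166598] [-0.20306714  0.27563316  0.12230507] -47.724104284909984
scene 150
 arm yaw [28.2 35.7 42. ]
 walnut 2417 c [ 592.6 -164.1] size [315.9 265.4] ang 7.6 z [0.024  0.0439 0.0481]
side 113
 arm yaw [31.5 39.7 44.9]
 walnut 782 c [ 586.5 -158. ] size [301.2 265.4] ang 5.5 z [0.0228 0.0396 0.0464]
663
```

View pics/arm663.png

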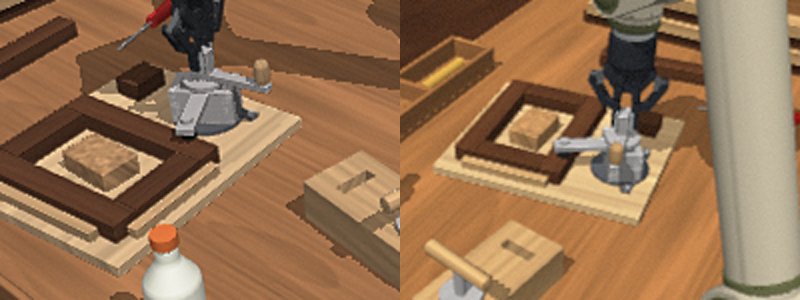

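Run:
```python
from h import *
# near rail line fit: walnut top at z~.044-.05, first image
for n in['scene','side']:
    d=np.load(n+'_d.npy');p=np.load(n+'_p.npy').astype(int);P=cloud(n,d);x,y,z=P[...,0],P[...,1],P[...,2]
    w=(d>0)&(z>.038)&(z<.052)&(p.sum(-1)<230)&(p[...,0]>p[...,2]+12)&(x>.5)&(x<.75)&(y>-.35)&(y<0)
    Q=P[w];r=cv2.minAreaRect((Q[:,:2]*1000).astype(np.float32));print(len(Q),r, np.round(cv2.boxPoints(r)))
```

```text
2765 ((618.745849609375, -162.11131286621094), (261.2053527832031, 268.0257263183594), 6.556230068206787) [[ 474.  -44.]
 [ 504. -310.]
 [ 764. -280.]
 [ 733.  -14.]]
1217 ((615.4254150390625, -156.13580322265625), (255.6239471435547, 265.9849548339844), 6.208967208862305) [[ 474.  -38.]
 [ 503. -302.]
 [ 757. -275.]
 [ 728.  -10.]]
```

The arm has turned part way and sits about 30° short of straight across the near rail, whose normal is at yaw 6.5°. I'll turn another 30°.

Request:
arm_command(rows=[{"rotation":[0,0,1.2],"dp":[0,0,0],"hand":255},{"rotation":[0,0,2.4],"dp":[0,0,0],"hand":255},{"rotation":[0,0,3.6],"dp":[0,0,0],"hand":255},{"rotation":[0,0,4.8],"dp":[0,0,0],"hand":255},{"rotation":[0,0,5.8],"dp":[0,0,0],"hand":255}])

```text
clock: 7.15
position: [0.4635, -0.1408, 0.1008]
eef_rot: [180.0, 0.0, 77.9]
ft_force: [0.1, -0.0, -4.7]
finger_gap: 0.196
gripper_force: 80.5
```

Request:
arm_command(rows=[{"rotation":[0,0,0.2],"dp":[0,0,0],"hand":255},{"rotation":[0,0,0.2],"dp":[0,0,0],"hand":255},{"rotation":[0,0,0.2],"dp":[0,0,0],"hand":255}])

```text
clock: 7.4
position: [0.4635, -0.1407, 0.1007]
eef_rot: [180.0, 0.0, 77.2]
ft_force: [1.4, 0.4, -5.4]
finger_gap: 0.201
gripper_force: 80.6
```

```bash
python3 arm.py
```

```text
7.4 [ 0.46347644 -0.14074496  0.10072655] [1.79960108e+02 3.50012034e-03 7.71852217e+01] [ 1.41462454  0.44602524 -5.43467715] [-0.08431304 -0.15534593  0.02768619] -18.126367419556964
scene 175
 arm yaw [-0.4  8.1 13.3]
 walnut 2376 c [ 592.8 -164.7] size [316.1 264.4] ang 7.3 z [0.0244 0.0438 0.0482]
side 95
 arm yaw [ 1.8 10.1 14.9]
 walnut 779 c [ 587.4 -159.1] size [306.5 263.1] ang 6.6 z [0.0234 0.0406 0.0463]
740
```

The arm now lies at yaw 7–9° against the rail normal of 6.5°, so it is across the rail. I'll release the crank and retreat straight up.

Request:
arm_command(rows=[{"rotation":[0,0,0],"dp":[0,0,0.03],"hand":255},{"rotation":[0,0,0],"dp":[0,0,0.04],"hand":190},{"rotation":[0,0,0],"dp":[0,0,0.04],"hand":150},{"rotation":[0,0,0],"dp":[0,0,0.04],"hand":80},{"rotation":[0,0,0],"dp":[0,0,0.04],"hand":20}])

```text
clock: 7.92
position: [0.4634, -0.1408, 0.0998]
eef_rot: [180.0, 0.0, 77.0]
ft_force: [0.9, 0.7, 0.5]
finger_gap: 0.67
gripper_force: 0.0
```

Request:
arm_command(rows=[{"rotation":[0,0,0],"dp":[0,0,0],"hand":0},{"rotation":[0,0,0],"dp":[0,0,0],"hand":0},{"rotation":[0,0,0],"dp":[0,0,0],"hand":0},{"rotation":[0,0,0],"dp":[0,0,0],"hand":0},{"rotation":[0,0,0],"dp":[0,0,-0.4],"hand":0}])

```text
clock: 8.33
position: [0.4625, -0.1403, 0.1084]
eef_rot: [-179.8, -0.1, 77.0]
ft_force: [0.2, -0.2, 0.0]
finger_gap: 1.0
gripper_force: 0.0
```

Request:
arm_command(rows=[{"rotation":[0,0,0],"dp":[0,0,-0.8],"hand":0},{"rotation":[0,0,0],"dp":[0,0,-1.8],"hand":0},{"rotation":[0,0,0],"dp":[0,0,-2.9],"hand":0},{"rotation":[0,0,0],"dp":[0,0,-4.0],"hand":0},{"rotation":[0,0,0],"dp":[0,0,-4.8],"hand":0}])

```text
clock: 8.75
position: [0.4635, -0.1408, 0.2319]
eef_rot: [179.9, 0.0, 77.0]
ft_force: [-0.2, -0.8, 0.3]
finger_gap: 1.003
gripper_force: 0.0
```

```bash
python3 arm.py
python3 - <<'E'
from h import *
c=get_calibration('wrist');p,d=capture('wrist');P=wcloud(d,c);x,y,z=P[...,0],P[...,1],P[...,2]
r=np.hypot(x-.463,y+.141);p=p.astype(int);g=abs(p[...,0]-p[...,2])<30
rect(P[(d>0)&g&(r<.04)&(z>.125)&(z<.145)],'block top')
rect(P[(d>0)&(r>.08)&(r<.125)&(z>.12)&(z<.145)],'knob')
E
```

```text
8.75 [ 0.46346307 -0.14077139  0.23191232] [1.79877138e+02 4.29805275e-02 7.70035329e+01] [-0.20220151 -0.79248905  0.25501289] [ 0.03738236 -0.02824456 -0.02012994] -17.93596877087008
scene 170
 arm yaw [-0.4  8.3 13.6]
 walnut 2389 c [ 591.1 -164.6] size [320.  264.8] ang 7.6 z [0.0241 0.0439 0.0481]
side 92
 arm yaw [ 1.5  9.7 15.3]
 walnut 710 c [ 587.  -159.3] size [306.2 263. ] ang 6.7 z [0.0225 0.0389 0.0462]
875
block top 772 c [ 463.4 -140.7] size [31.4 18. ] ang 77.5 z [0.1303 0.133  0.1342]
knob 540 c [483.8 -46.4] size [21.9 21. ] ang 43.2 z [0.1256 0.1318 0.134 ]
```

The block top is level at .133 (77 + 56 mm) and centred on the slot. The arm is across the rail and the gripper is clear, so I'll hand in.

```bash
python3 -c "
from h import *
print(job.finish_job())"
```

```text
the job is handed in; nothing more can be done
None
```

I handed the job in at about 9 s on the robot's clock. The crank stands fully seated in the slot, the clamp arm is within about 4° of straight across the walnut rail, the T-handle was left alone, and the gripper is clear; the hand-in gave no verdict.

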